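# Gap gauge off its keyhole stud and onto the sizing groove

## Task

Take the blue-handled gap gauge off its headed stud without forcing it: lift it until the round part of its keyhole comes in front of the stud's head, then draw it off. Feel along the roughed spindle in the cradle for the sizing groove, lower the gauge by hand gently over the groove until it is fully home, and leave it hanging there upright on its own so that the fit can be judged. Leave the yellow-handled gauge on its stud and do not disturb the other things on the bench.

Things in the scene. Friction and masses are not known exactly. Their poses are not given: they have to be found in the camera images.
- blue_gauge: fork-shaped gap gauge of 10 mm plywood with a blue handle, 80 mm wide, 197 mm tall, 0.14 kg, hanging by its keyhole, mouth down. x: the plate's normal; y: across; z: up. Origin: centre of the mouth's round seat, which lies on the groove's axis when the gauge is home. It looks the same from front and back
- blue_gauge_tips (a point): midway between the blue gauge's two leg tips, 85 mm below its origin. Its legs are lined with steel and stand 32.4 mm apart; over their last 12 mm the mouth flares to 38.4 mm; its round roof is 16.2 mm above the gauge's origin. Axes as the gauge
- blue_gauge_keyhole (a point): centre of the round part of the blue gauge's keyhole, 37 mm above its origin: a 24 mm hole through the plate, joined above to a 13 mm wide slot whose rounded roof is 30.5 mm above this point. The stud's axis is now 25 mm above this point, under that roof. Axes as the gauge
- blue_gauge_grip (a point): grip point in the blue handle, 97 mm above the blue gauge's origin, axes as the gauge. The handle is a block 20 mm thick along x, 30 mm wide along y, from 25 mm below to 15 mm above this point; while the gauge hangs it stands above the stand's back board
- yellow_gauge: a second gap gauge, same outline and axes but with a yellow handle and a mouth of only 24.4 mm; it hangs on the other stud and must stay there
- stand: gauge stand, fixed: dark wooden foot 130 x 260 x 18 mm and a green back board 240 mm wide, 18 mm thick, its front face 20 mm behind the origin, its top edge 193 mm above the bench. Origin: on the bench, midway under the plates of the hanging gauges. x points away from the studs' heads (gauges are drawn off towards -x); z up
- stud_left (a point): stud on the +y side of the stand, 65 mm from its middle; either gauge may hang on it. This point: centre of its neck, 185 mm above the bench. The stud points along the stand's -x: collar of 20 mm diameter at the board, free neck of 10 mm diameter and 14 mm length, then a head of 19 mm diameter, 6.5 mm thick. Axes as the stand
- stud_right (a point): stud on the -y side of the stand, 65 mm from its middle, otherwise like the left one
- cradle: V-cradle, fixed: wooden base 120 x 300 x 15 mm and two V-rests, 100 mm either side of its middle, 24 mm thick, 96 mm wide, 118 mm high, with a steel strap over each (top at 139 mm). A light wooden spindle is strapped in it immovably, along the cradle's y. Origin: centre of the base's underside; z up
- axis_mid (a point): point on the spindle's axis at the cradle's middle, 115 mm above the bench; y runs along the spindle, z up. Between the rests the spindle is 44 mm in diameter but for one sizing groove, 30 mm in diameter, 16 mm wide, square-shouldered. The groove's middle lies up to 25 mm either way along y from this point; where is not measured: it must be seen or felt
- digital_caliper: digital caliper lying flat on the bench, 73 x 248 x 12 mm, bystander
- sanding_pad: red sanding pad, 50 x 75 x 18 mm, bystander
- walnut_offcut: dark wood offcut, 32 x 100 x 32 mm, bystander

How it is judged:
On the way, in this order (a step that is already met when the one before it is completed fails the run):
1. the blue gauge is off its stud and held in the fingers, clear of the stand (contact force between the fingers and blue_gauge above 0.5 N and contact force between blue_gauge and stand below 0.05 N and distance between blue_gauge and stud_left above 0.09 m and distance between blue_gauge and stud_right above 0.09 m), for 0.1 s.
2. the blue gauge, still held, has been lowered astride the groove to within 15 mm of home (contact force between the fingers and blue_gauge above 0.5 N and x of blue_gauge in the frame of axis_mid between -0.006 and 0.006 m and z of blue_gauge in the frame of axis_mid between -0.015 and 0.015 m and y of blue_gauge in the frame of axis_mid between -0.04 and 0.04 m), for 0.05 s.
At the end, for the whole second after the job is handed in: the blue gauge hangs at rest in the sizing groove, fully home: the centre of its seat within 4 mm of the spindle's axis sideways and in height, upright within 0.2 rad, borne by the spindle; the yellow gauge is still on its stud, within 15 mm of where it hung (x of blue_gauge in the frame of axis_mid between -0.004 and 0.004 m and z of blue_gauge in the frame of axis_mid between -0.004 and 0.004 m and y of blue_gauge in the frame of axis_mid between -0.04 and 0.04 m and angle between blue_gauge's own z axis and vertical below 0.2 rad and linear speed of blue_gauge below 0.02 m/s and contact force between blue_gauge and cradle above 0.3 N and distance of yellow_gauge from where it was at the start of the episode below 0.015 m); the robot touches nothing.
It fails at once if the blue gauge is dropped (its origin sinks below 80 mm over the bench) (height (world z) of blue_gauge below 0.08 m).
It fails at once if the blue gauge is forced against its stud or the stand with more than 40 N (contact force between blue_gauge and stand above 40 N).
It fails at once if the blue gauge is pressed on the spindle or the cradle with more than 40 N (contact force between blue_gauge and cradle above 40 N).
It fails at once if the yellow gauge is knocked more than 30 mm (distance of yellow_gauge from where it was at the start of the episode above 0.03 m).
It fails at once if the caliper, the sanding pad or the offcut is shifted more than 30 mm (distance of any of digital_caliper, sanding_pad, walnut_offcut from where it was at the start of the episode above 0.03 m).
It also fails if it takes over 67 s, if anything falls off the work surface, if the arm or the gripper's body presses on something with over 40 N, if the wrist force passes 120 N, or if a joint passes its speed limit or range.

## Robot

A 6-joint arm with a two-finger parallel gripper is mounted at the origin on a cart in front of the work surface, level with it; the furniture and walls round the work are solid. World frame = base frame: x ahead of the robot, y to its left, z up, the work surface at z = 0. Lengths are in m, angles in rad, forces in N, time in s.
With the tool pointing down it reaches from about 0.275 to 0.825 m from the base axis. Payload 4.9 kg.
Tool frame: the origin (TCP) lies midway between the tips of the shut fingers; the grasp point (between the pads) lies 19 mm behind it (bot.grip_depth is the distance from the TCP to the grasp point, in m); z points along the fingers, y is the line along which they close (so a half turn about z gives the same grasp; the last joint's range is limited). The gripper opens to 85 mm and grips with 20 to 120 N. Pads are 22 mm wide; open, the fingers measure 114 mm over their backs; the gripper's body (76 mm by 85 mm) begins 54 mm behind the grasp point. The pads swing forward as they close: fully open they stand 13 mm farther back than shut.
Start: joints at [-0.134, 0.326, -0.193, 1.052, 0, 1.437], TCP at [0.55, 0, 0.231] pointing down, gripper open.
Joint ranges: [-2.65, 2.65], [-0.97, 1.79], [-1.3, 1.35], [-1.93, 2.1], [-1.47, 1.37], [-3.14, 3.14]. Speed limits (rad/s): [2.57, 2.57, 3.14, 3.14, 3.14, 3.14].

## Interface

Orientations are given as a unit quaternion [w, x, y, z].
In Python, from cell import bot gives the robot as it stands. Calls block until the motion is done:
- bot.move_pose(position, orientation): joint-space move of the TCP to a pose.
- bot.move_linear(position, speed=0.15, rotation=None, until_force=None): straight line of the TCP; rotation=None keeps the orientation; speed is the mean speed in m/s. With until_force (N) it stops when the force on the tool has changed by that much, and returns True; else False.
- bot.goto_joints(angles): joint-space move.
- bot.set_gripper(opening, grasp_force=None): opening from 0.0 (shut) to 1.0 (fully open); grasp_force is the grip in N (None keeps the last); returns when the fingers have stopped.
- bot.wait(seconds).
- bot.solve_ik(position, orientation): joint angles nearest the present ones, or None.
- bot.camera(name): name is "scene" or "side" or "wrist"; returns the picture (384x512x3 uint8, red, green, blue); there is no depth.
- bot.calibration(name): a dict with "mtx" (3x3 intrinsics, pixels), "extrinsics" (4x4, takes a point from world to camera coordinates); the wrist camera has in their place "hand_eye" (4x4, takes a point from camera to tool coordinates, whose origin is the TCP and whose axes are the flange's). Camera axes: x right, y down, z forward; pixel columns grow to the right and rows downward; lengths in m; the calibration is good to about 2 mm. A picture is of the moment at which its call begins: read the wrist's pose just before it. calibration takes no time and is no camera call.
A pose or a line that the arm cannot do raises bot.PlanningError and nothing moves.
- bot.close_job(): hands the job in; it is judged then, once.
Trained networks look in the newest picture that a camera, given by its name, has taken for a name from the list of things; names that differ only in an ending like _2 or _b are one class to them, and where a whole thing is asked for, a point or a joint stands for the part that bears it (a point fixed in the world has none). Each returns a list of dicts, best first, with "confidence" (0 to 1); they miss things now and then, are a little off and sometimes report something else, mostly with a low value. They report only what shows in the picture. A call takes as long as a camera call.
- bot.search_frame(camera, thing): "bbox" ([left, top, width, height] in pixels, round what is visible of it).
Readings, each from a call of its own:
- bot.read_clock(): time.
- bot.read_joint_positions(): joint angles.
- bot.read_joint_vel(): joint speeds.
- bot.read_joint_efforts(): joint torques, N m.
- bot.read_position(): TCP position.
- bot.read_tool_rot(): TCP orientation.
- bot.read_ft_force(): force on the tool from outside, world axes, zero at the start.
- bot.read_moment(): the same for the moment, N m.
- bot.read_gripper_width(): opening from 0.0 (shut) to 1.0 (fully open).
- bot.read_finger_force(): force on a finger pad.
Only numpy, scipy, OpenCV 4.12 (cv2) and the standard library are available. Lean on these libraries where they do the work, as an engineer would, in place of code of your own. Each camera call takes 0.05 s, during which the arm holds its last target. There are 200 camera calls.

## Working session

There is one attempt and no reset: what is moved stays moved. The work goes in short steps, each a Python script; the robot and the scene stay as the last script left them, time stands still between calls to the robot, and variables do not carry over. Pictures are saved under pics/ and viewed, at most 11 in all, crops included, and the job is handed in when it is done.

```bash
ls; mkdir -p pics
python3 - <<'E'
from cell import bot
import cv2,numpy as np
for c in("scene","side"):
    im=bot.camera(c); cv2.imwrite(f"pics/{c}0.png",cv2.cvtColor(im,cv2.COLOR_RGB2BGR))
    k=bot.calibration(c); print(c,k["mtx"].round(1).tolist(),k["extrinsics"].round(4).tolist())
    for t in("blue_gauge","yellow_gauge","stand","cradle","digital_caliper","sanding_pad","walnut_offcut"):
        r=bot.search_frame(c,t); print(t,[(np.round(x["bbox"]).tolist(),round(x["confidence"],2)) for x in r[:2]])
print(bot.calibration("wrist"),bot.read_clock(),bot.read_tool_rot())
E
```

```text
pics
scene [[471.4, 0.0, 258.4], [0.0, 471.4, 196.0], [0.0, 0.0, 1.0]] [[-0.917, -0.3986, -0.0181, 0.4668], [-0.3003, 0.7193, -0.6265, 0.1924], [0.2627, -0.569, -0.7792, 1.2313], [0.0, 0.0, 0.0, 1.0]]
blue_gauge [([222.0, 131.0, 25.0, 48.0], 0.87)]
yellow_gauge [([253.0, 91.0, 16.0, 61.0], 0.63)]
stand [([205.0, 98.0, 82.0, 93.0], 0.8)]
cradle [([188.0, 180.0, 70.0, 122.0], 0.69)]
digital_caliper [([317.0, 158.0, 17.0, 52.0], 0.73)]
sanding_pad [([284.0, 233.0, 24.0, 28.0], 0.88)]
walnut_offcut [([258.0, 296.0, 27.0, 44.0], 0.73)]
side [[367.8, 0.0, 250.3], [0.0, 367.8, 191.1], [0.0, 0.0, 1.0]] [[0.88, -0.475, -0.0033, -0.405], [-0.2118, -0.3861, -0.8978, 0.2508], [0.4252, 0.7907, -0.4404, 0.8439], [0.0, 0.0, 0.0, 1.0]]
blue_gauge [([316.0, 169.0, 18.0, 74.0], 0.9)]
yellow_gauge [([336.0, 189.0, 21.0, 84.0], 0.72)]
stand [([288.0, 178.0, 87.0, 120.0], 0.84), ([218.0, 266.0, 63.0, 54.0], 0.51)]
cradle [([210.0, 162.0, 90.0, 78.0], 0.86)]
digital_caliper [([218.0, 268.0, 62.0, 51.0], 0.63)]
sanding_pad [([196.0, 230.0, 24.0, 17.0], 0.77)]
walnut_offcut [([162.0, 199.0, 29.0, 13.0], 0.6), ([196.0, 230.0, 24.0, 17.0], 0.43)]
{'mtx': array([[271.94276929,   0.        , 258.6572601 ],
       [  0.        , 271.94276929, 193.62838329],
       [  0.        ,   0.        ,   1.        ]]), 'hand_eye': array([[-2.20818683e-04, -9.60441054e-01, -2.78483274e-01,
         7.24555200e-02],
       [ 9.99999721e-01, -4.10754924e-04,  6.23690131e-04,
        -3.14544081e-04],
       [-7.13405983e-04, -2.78483059e-01,  9.60440876e-01,
        -1.42572257e-01],
       [ 0.00000000e+00,  0.00000000e+00,  0.00000000e+00,
         1.00000000e+00]])} 0.8 [9.40929845e-06 7.07096942e-01 7.07116620e-01 3.57879054e-06]
```

Run:
```python
import cv2,numpy as np
a=cv2.imread("pics/scene0.png")[60:360,150:400]; b=cv2.imread("pics/side0.png")[130:350,140:420]
cv2.imwrite("pics/a.png",cv2.resize(a,None,fx=2,fy=2,interpolation=cv2.INTER_CUBIC))
cv2.imwrite("pics/b.png",cv2.resize(b,None,fx=2.7,fy=2.7,interpolation=cv2.INTER_CUBIC))
```

```text
(no output)
```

View pics/a.png

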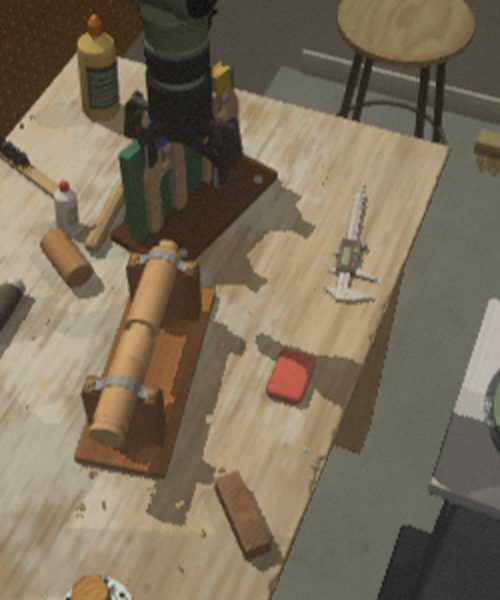

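View pics/b.png

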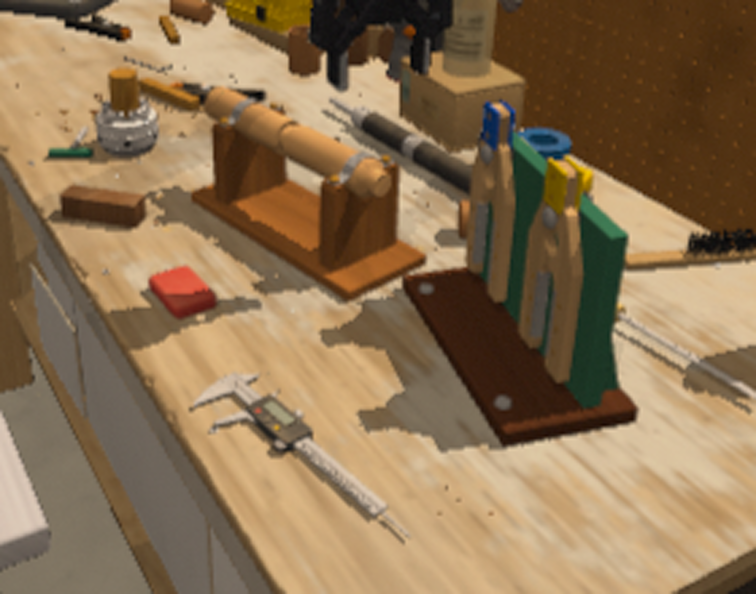

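The scene view shows the cradle with a visible groove step near scene px (221,222), and the arm covers the stand. The side view shows the blue gauge on the far stud (handle at about px (325,175)) and the yellow on the near stud (about (349,197)). The groove is at about side px (247,178).

Next: rough triangulation.

```bash
cat > h.py <<'E'
import cv2,numpy as np
from scipy.spatial.transform import Rotation as R
from cell import bot
def T_w2c(c):
    k=bot.calibration(c)
    if c!="wrist": return k["mtx"],k["extrinsics"]
    q=bot.read_tool_rot(); T=np.eye(4); T[:3,:3]=R.from_quat([*q[1:],q[0]]).as_matrix(); T[:3,3]=bot.read_position()
    return k["mtx"],np.linalg.inv(T@k["hand_eye"])
def ray(K,E,uv):
    d=E[:3,:3].T@np.linalg.solve(K,[*uv,1]); return -E[:3,:3].T@E[:3,3],d
def onz(K,E,uv,z):
    o,d=ray(K,E,uv); return o+d*(z-o[2])/d[2]
def proj(K,E,p):
    p=np.asarray(p,float).reshape(-1,3); c=(E[:3,:3]@p.T).T+E[:3,3]; q=(K@c.T).T; return q[:,:2]/q[:,2:]
def tri(obs):
    A=np.zeros((3,3)); b=np.zeros(3)
    for K,E,uv in obs:
        o,d=ray(K,E,uv); d/=np.linalg.norm(d); M=np.eye(3)-np.outer(d,d); A+=M; b+=M@o
    return np.linalg.solve(A,b)
def down(yaw): # tool z down, tool y along (cos yaw, sin yaw)
    y=np.array([np.cos(yaw),np.sin(yaw),0]); z=np.array([0,0,-1.]); x=np.cross(y,z)
    q=R.from_matrix(np.c_[x,y,z]).as_quat(); return [q[3],*q[:3]]
E
python3 - <<'E'
from h import *
S=T_w2c("side"); C=T_w2c("scene")
s=lambda x,y:(140+x/2.7,130+y/2.7); a=lambda x,y:(150+x/2,60+y/2)
print("groove tri",tri([(*S,s(287,131)),(*C,a(141,325))]))
# groove top silhouettes
im=cv2.imread("pics/side0.png"); hsv=cv2.cvtColor(im,cv2.COLOR_BGR2HSV)
for n,lo,hi in(("blue",(105,150,60),(125,255,255)),("yel",(22,150,100),(32,255,255))):
    m=cv2.inRange(hsv,lo,hi); m[:160]=0; m[:,:300]=0; m[230:]=0; m[:,375:]=0
    ys,xs=np.nonzero(m); print(n,len(xs),xs.min(),xs.max(),ys.min(),ys.max(),onz(*S,(xs.mean(),ys.mean()),.215))
for n,p,z in(("foot near-left",(505,432),.018),("foot near-right",(636,405),.018),("foot far-left",(405,281),.018),("board near top",(625,235),.193),("cr base near",(347,292),.015),("cr base right",(425,258),.015),("cr base left",(193,193),.015),("spindle end near c",(378,182),.115)):
    print(n,onz(*S,s(*p),z).round(3))
for n,p,z in(("cr base FL",(77,455),.015),("cr base FR",(165,470),.015),("cr base R",(214,292),.015),("foot R",(277,175),.018),("foot L",(112,238),.018),("foot fr",(170,272),.018)):
    print(n,onz(*C,a(*p),z).round(3))
E
```

```text
groove tri [0.5370833  0.16289933 0.12786686]
blue 64 319 330 168 184 [ 0.62251399 -0.09062027  0.215     ]
yel 163 342 358 188 208 [ 0.59770858 -0.21640531  0.215     ]
foot near-left [ 0.518 -0.265  0.018]
foot near-right [ 0.642 -0.293  0.018]
foot far-left [ 0.575 -0.028  0.018]
board near top [ 0.609 -0.279  0.193]
cr base near [ 0.512 -0.012  0.015]
cr base right [0.624 0.004 0.015]
cr base left [0.458 0.273 0.015]
spindle end near c [0.57  0.023 0.115]
cr base FL [0.569 0.306 0.015]
cr base FR [0.457 0.281 0.015]
cr base R [ 0.513 -0.     0.015]
foot R [ 0.514 -0.251  0.018]
foot L [ 0.695 -0.033  0.018]
foot fr [ 0.586 -0.007  0.018]
```

Run:
```python
from h import *
import pickle
o=[]
for i,p in enumerate([(.47,-.06,.33),(.47,.08,.33)]):
    q=down(np.radians(77))
    bot.move_pose(p,q); E=T_w2c("wrist"); im=bot.camera("wrist"); o.append((E,im))
    im2=cv2.cvtColor(im,cv2.COLOR_RGB2BGR); cv2.imwrite(f"pics/w{i}.png",cv2.resize(im2,None,fx=1.55,fy=1.55,interpolation=cv2.INTER_CUBIC))
    for t in("blue_gauge","yellow_gauge","stand","cradle"):
        r=bot.search_frame("wrist",t); print(t,[(np.round(x["bbox"]).tolist(),round(x["confidence"],2)) for x in r[:1]])
pickle.dump(o,open("w.pkl","wb"))
print(bot.read_clock(),bot.read_joint_positions(),bot.read_ft_force())
```

```text
blue_gauge [([234.0, 248.0, 59.0, 74.0], 0.59)]
yellow_gauge [([155.0, 210.0, 155.0, 122.0], 0.74)]
stand [([155.0, 209.0, 154.0, 120.0], 0.76)]
cradle [([294.0, 105.0, 218.0, 142.0], 0.82)]
blue_gauge [([164.0, 264.0, 45.0, 58.0], 0.61)]
yellow_gauge [([71.0, 267.0, 61.0, 28.0], 0.97)]
stand [([84.0, 227.0, 144.0, 126.0], 0.83)]
cradle [([216.0, 125.0, 235.0, 143.0], 0.81)]
3.2583 [ 1.16248856e-02  1.39317965e-01 -1.83843512e-01  1.24766123e+00
 -1.05382141e-04  2.40429403e-01] [-0.28400829  0.02712351  0.65266554]
```

View pics/w0.png

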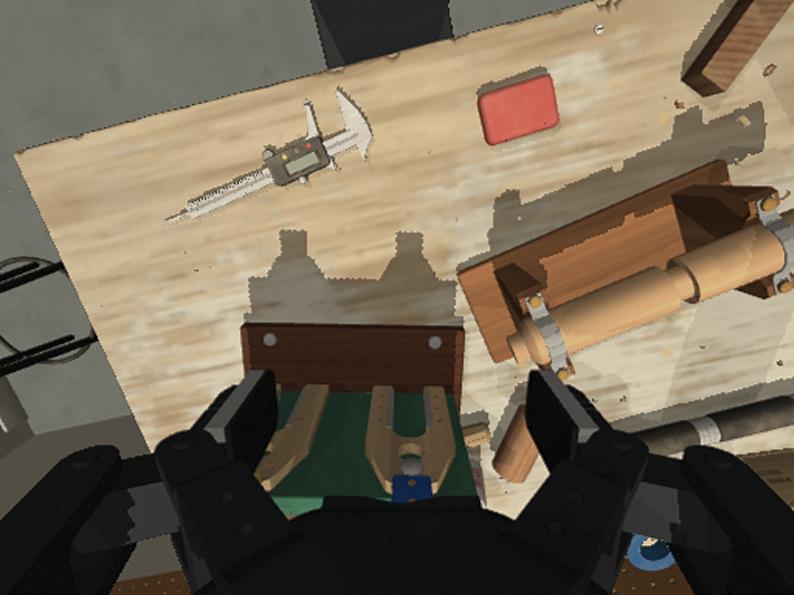

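View pics/w1.png

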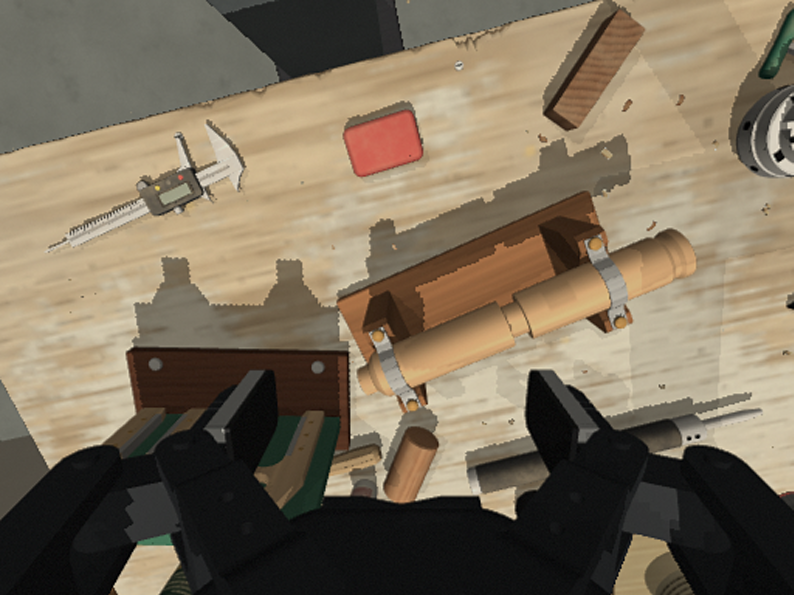

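w0: the foot's front edge runs (244,325)–(464,326), the blue leg tips are near (383,388)/(436,388), the stud head at (411,467) and the blue handle's front at x 392–432. w1: the groove is at about (516,319), with the base front edge running (339,297)–(590,192). I'll zoom in on both.

Run:
```python
import pickle,cv2,numpy as np
o=pickle.load(open("w.pkl","rb"))
c1=cv2.resize(o[1][1][120:270,215:465],(750,450),interpolation=cv2.INTER_CUBIC)
c0=cv2.resize(o[0][1][235:330,205:315],(660,570),interpolation=cv2.INTER_CUBIC)
cv2.imwrite("pics/c1.png",c1[:,:,::-1]);cv2.imwrite("pics/c0.png",c0[:,:,::-1])
```

```text
(no output)
```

View pics/c1.png

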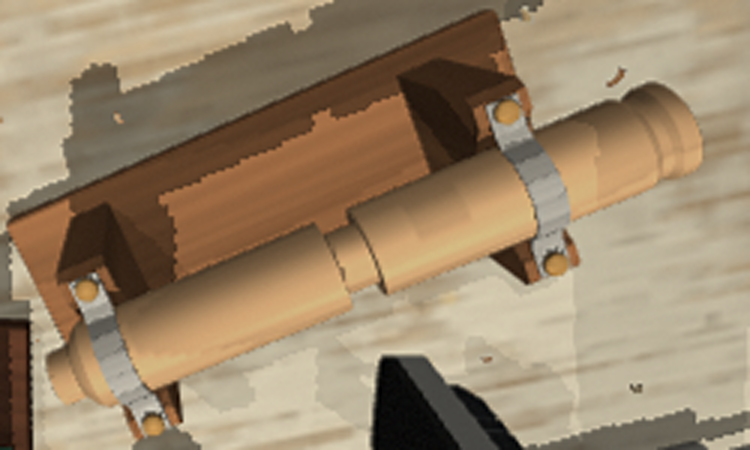

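View pics/c0.png

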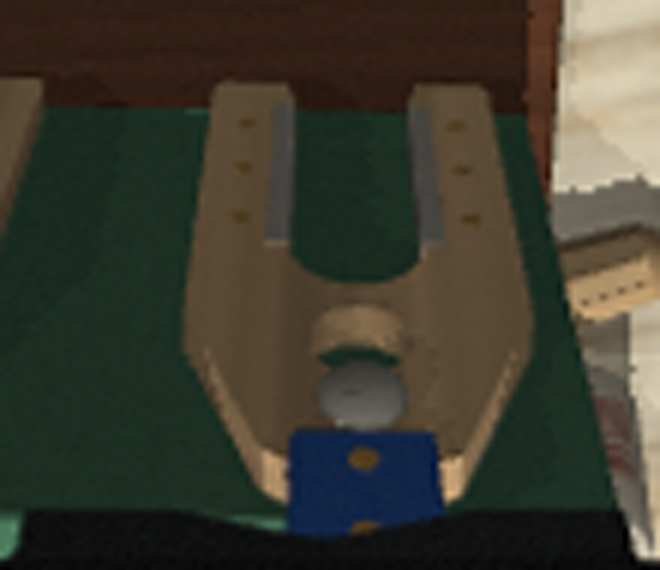

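c1 shows the groove rims clearly: left section ends at (316,226)/(350,305), right begins at (352,208)/(386,293). c0 shows the handle's lower edge at (289,430)–(437,432), the stud head at (362,395) and the leg tips' outer corners at (212,85)/(488,87). Now I'll fit poses.

Run:
```python
from h import *
import pickle
from scipy.optimize import least_squares
(E0,_),(E1,_)=pickle.load(open("w.pkl","rb")); S=T_w2c("side"); C=T_w2c("scene")
c0=lambda x,y:np.array([205+x/6-.4,235+y/6-.4]); c1=lambda x,y:np.array([215+x/3-.33,120+y/3-.33]); f=lambda x,y:np.array([x/1.55-.2,y/1.55-.2])
def W(p,P):
    P=np.asarray(P,float).reshape(-1,3); c,s=np.cos(p[2]),np.sin(p[2]); return np.c_[p[0]+c*P[:,0]-s*P[:,1],p[1]+s*P[:,0]+c*P[:,1],P[:,2]]
def rs(p):
    P=W(p,[(-.01,.08,.195),(-.01,.05,.195),(-.0135,.065,.185)])
    r=(proj(*E0,P)-[c0(289,430)*0+c0(437,432),c0(289,430),c0(362,395)]).ravel()
    t=proj(*E0,W(p,[(-.005,.065,.038)]))-c0(350,86)
    ft=proj(*E0,W(p,[(p[3],-.13,.018),(p[3],.13,.018)]))-[f(244,325),f(464,326)]
    return np.r_[r,t.ravel(),ft.ravel()]
s=least_squares(rs,[.6,-.15,-.23,-.09],x_scale=[.1,.1,.1,.1]); print("stand",s.x.round(4),np.degrees(s.x[2]).round(2)); print(s.fun.reshape(-1,2).round(1).tolist())
sp=s.x; G=W(sp,[(0,.065,.22)]); print("grip",G.round(4)); 
k=lambda x,y:np.array((140+x/2.7,130+y/2.7))
print("side proj of grip",proj(*S,G),"blue blob ~(325,176); yellow",proj(*S,W(sp,[(0,-.065,.22)])), "board corner", proj(*S,W(sp,[(.038,-.12,.193),(.02,-.12,.193)])),k(625,235))
def sil(E,p,y,r=.022):
    o=-E[1][:3,:3].T@E[1][:3,3]; a=np.array([-np.sin(p[2]),np.cos(p[2]),0]); c=W(p,[(0,y,.115)])[0]
    n=o-c; n-=a*(n@a); D=np.linalg.norm(n); n/=D; b=np.cross(a,n); t=np.arccos(r/D)
    q=[c+r*(np.cos(t)*n+sg*np.sin(t)*b) for sg in(1,-1)]
    u=proj(*E,q); return u[np.argsort(u[:,1])]
def rc(p,full=False):
    g=p[3]
    r=[sil(E1,p,g-.008)-[c1(316,226),c1(350,305)],sil(E1,p,g+.008)-[c1(352,208),c1(386,293)]]
    u=sil(E1,p,-.06);v=sil(E1,p,.07)
    out=[]
    for i,pts in((0,[(180,280),(470,164)]),(1,[(185,372),(500,243)])):
        d=v[i]-u[i]; d/=np.linalg.norm(d)
        out+= [np.cross(d,c1(*q)-u[i]) for q in pts]
    b=proj(*E1,W(p,[(-.06,-.15,.015),(-.06,.15,.015)]))-[c1(8,218),c1(490,10)]
    return np.r_[np.ravel(r),out,b.ravel()]
s=least_squares(rc,[.54,.145,.19,.015],x_scale=[.1,.1,.1,.1]); print("cradle",s.x.round(4),np.degrees(s.x[2]).round(2)); print(s.fun.round(1).tolist())
g=W(s.x,[(0,s.x[3],.115)]); print("groove",g.round(4))
print("side proj groove top",proj(*S,W(s.x,[(0,s.x[3],.130)])),k(287,131),"scene",proj(*C,W(s.x,[(0,s.x[3],.130)])),(150+141/2,60+325/2))
```

```text
stand [ 0.6147 -0.1499 -0.2395 -0.0703] -13.72
[[0.6, 0.5], [0.4, 0.6], [0.5, -1.3], [0.4, 0.1], [-3.7, -0.2], [1.2, 0.7]]
grip [[ 0.6301 -0.0868  0.22  ]]
side proj of grip [[324.11333174 173.01085571]] blue blob ~(325,176); yellow [[348.62499356 194.95927583]] board corner [[375.12295807 214.84624601]
 [367.76724839 215.90903753]] [371.48148148 217.03703704]
cradle [0.5447 0.1523 0.1879 0.0173] 10.77
[-0.3, -1.9, 1.2, 1.1, -1.4, -0.3, 0.3, 0.8, 1.3, 2.2, -0.9, -2.3, -2.3, 1.5, 2.4, -0.2]
groove [[0.5414 0.1694 0.115 ]]
side proj groove top [[247.2670446  176.44541952]] [246.2962963  178.51851852] scene [[218.45456383 224.13633131]] (220.5, 222.5)<stdin>:30: DeprecationWarning: Arrays of 2-dimensional vectors are deprecated. Use arrays of 3-dimensional vectors instead. (deprecated in NumPy 2.0)
```

Run:
```python
from h import *
g=np.array([.6301,-.0868]); q=down(np.radians(76.3))
bot.set_gripper(1.0,20)
bot.move_pose([*g,.29],q); bot.move_linear([*g,.25],.08)
E=T_w2c("wrist"); im=bot.camera("wrist"); cv2.imwrite("pics/g0.png",im[:,:,::-1])
hsv=cv2.cvtColor(im,cv2.COLOR_RGB2HSV); m=cv2.inRange(hsv,(105,130,40),(128,255,255))
n,l,st,ce=cv2.connectedComponentsWithStats(m); 
for i in range(1,n):
    if st[i,4]>60: print(st[i],ce[i])
w=lambda x,y,z:[g[0]+np.cos(-.2395)*x-np.sin(-.2395)*y,g[1]+np.sin(-.2395)*x+np.cos(-.2395)*y,z]
P=[w(a,b,.235) for a in(-.01,.01) for b in(-.015,.015)]
print(proj(*E,P).round(1).tolist(),proj(*E,[w(-.01,.015,.195),w(-.01,-.015,.195),w(-.0135,0,.185)]).round(1).tolist(),bot.read_clock(),bot.read_ft_force())
```

```text
[232 197  47  23 909] [254.9889989  208.79757976]
[232 230  46  12 306] [254.68627451 237.86928105]
[[231.5, 217.6], [279.8, 217.7], [232.4, 246.8], [279.1, 246.8]] [[275.8, 198.5], [236.5, 198.5], [256.3, 190.6]] 5.1083 [-0.29695395 -0.22210906  0.86640151]
```

View pics/g0.png

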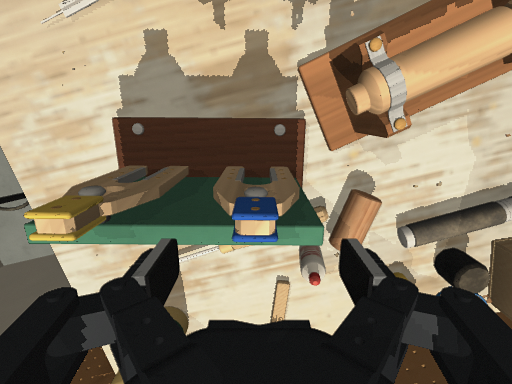

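The blue handle spans columns 232–278 (predicted 231.5–279.8), so the lateral error is about 0.3 mm. I'll grasp now.

Run:
```python
from h import *
g=np.array([.6301,-.0868])-.0015*np.array([np.cos(.2395),-np.sin(.2395)])
f0=np.array(bot.read_ft_force())
h=bot.move_linear([*g,.2015],.08,until_force=8); print(h)
bot.set_gripper(0.0,20); bot.wait(.1)
def st(n): print(n,np.round(bot.read_position(),4),"F",(np.array(bot.read_ft_force())-f0).round(2),"M",np.round(bot.read_moment(),2),"w",round(bot.read_gripper_width(),3),"ff",bot.read_finger_force(),round(bot.read_clock(),2))
st("grip")
if .25<bot.read_gripper_width()<.45:
    h=bot.move_linear([*g,.2015+.012],.04,until_force=10); st(f"lift1 {h}")
    if not h: h=bot.move_linear([*g,.2015+.0245],.04,until_force=10); st(f"lift2 {h}")
```

```text
False
grip [ 0.6289 -0.0875  0.2022] F [-1.05 -4.88  4.34] M [-1.07  0.38  0.01] w 0.347 ff 20.794354677200317 6.52
lift1 False [ 0.6282 -0.0865  0.2136] F [-2.83 -3.18 -0.56] M [-0.87  0.78  0.03] w 0.353 ff 20.926665365695953 6.97
lift2 False [ 0.6293 -0.0858  0.2266] F [ 0.1   0.03 -2.33] M [ 0.05  0.02 -0.06] w 0.349 ff 20.35831779241562 7.43
```

Run:
```python
from h import *
d=-np.array([np.cos(.2395),-np.sin(.2395),0]); p=np.array(bot.read_position()); p[2]+=.0004
def st(n): print(n,np.round(bot.read_position(),4),"F",np.round(bot.read_ft_force(),2),"w",round(bot.read_gripper_width(),3),"ff",round(bot.read_finger_force(),1),round(bot.read_clock(),2))
h=bot.move_linear(p+d*.035,.04,until_force=8); st(h)
if not h:
    h=bot.move_linear(p+d*.11+[0,0,.02],.12,until_force=12); st(h)
```

```text
False [ 0.5955 -0.0776  0.2271] F [-0.46 -0.31 -1.  ] w 0.349 ff 20.4 8.45
False [ 0.5231 -0.06    0.2471] F [-0.51  0.46 -1.15] w 0.351 ff 20.4 9.25
```

```bash
cat > cr.py <<'E'
from h import *
CR=np.array([.5447,.1523,.1879])
ax=np.array([-np.sin(CR[2]),np.cos(CR[2]),0]); cx=np.array([np.cos(CR[2]),np.sin(CR[2]),0])
def at(y,z,x=0): return np.array([CR[0],CR[1],0])+ax*y+cx*x+[0,0,z]
Q=down(CR[2])
def st(n): print(n,np.round(bot.read_position(),4),"F",np.round(bot.read_ft_force(),2),"M",np.round(bot.read_moment(),2),"w",round(bot.read_gripper_width(),3),"ff",round(bot.read_finger_force(),1),round(bot.read_clock(),2))
E
python3 - <<'E'
from cr import *
import pickle
bot.set_gripper(0.0,40)
p=np.array(bot.read_position()); bot.move_linear([p[0],p[1]+.02,.335],.2)
bot.move_pose(at(-.012,.335),Q); bot.move_linear(at(-.012,.312),.1); st("above")
E=T_w2c("wrist"); im=bot.camera("wrist"); pickle.dump((E,im),open("c.pkl","wb"))
cv2.imwrite("pics/p0.png",cv2.resize(im,None,fx=1.55,fy=1.55,interpolation=cv2.INTER_CUBIC)[:,:,::-1])
f=lambda P:proj(*E,P).round(1).tolist()
print("groove top ctr",f([at(.0173,.130)]),"rims L/R",f([at(.0173+s,.115,x) for s in(-.008,.008) for x in(-.022,.022)]),"gauge tips outer front",f([at(-.012+.005,.312-.163,x) for x in(-.04,.04)]),bot.read_joint_positions())
E
```

```text
above [0.5466 0.14   0.3117] F [-0.26 -0.71 -0.56] M [ 0.02  0.01 -0.03] w 0.346 ff 46.3 11.78
groove top ctr [[259.0, 152.2]] rims L/R [[241.4, 157.0], [276.5, 157.0], [241.1, 144.1], [276.8, 144.1]] gauge tips outer front [[224.1, 175.7], [293.9, 175.6]] [ 1.20153489e-01  3.15971627e-01 -1.83781704e-04  1.25462938e+00
 -2.86489259e-05  1.50352151e+00]
```

View pics/p0.png

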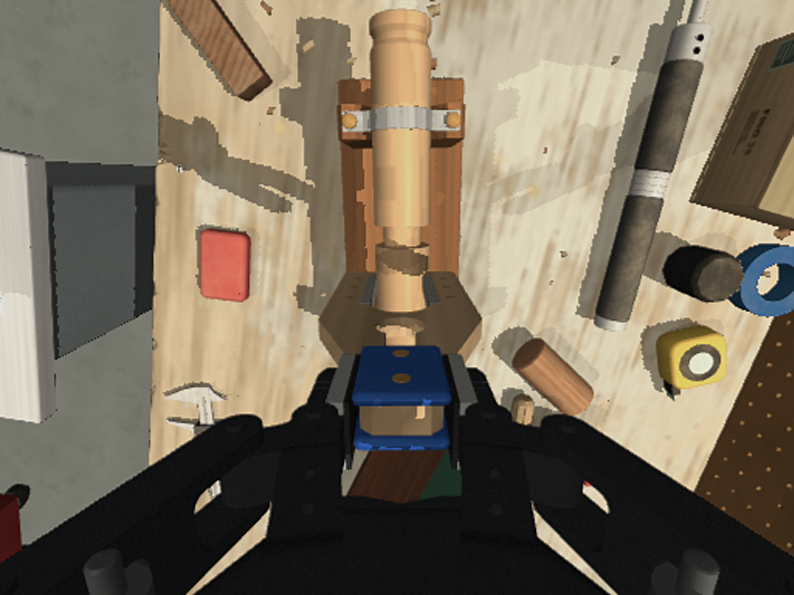

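Spindle at columns 372–430 and gauge legs at 348–453 (×1.55 px) share a centre at about 401, so they are laterally aligned. The groove shows between rows ~226 and ~245. I'll measure it along the rows.

Run:
```python
from cr import *
import pickle
E,im=pickle.load(open("c.pkl","rb")); g=cv2.cvtColor(im,cv2.COLOR_RGB2GRAY)
print([(r,int(g[r,250:256].mean()),int(g[r,256:262].mean()),int(g[r,262:268].mean())) for r in range(134,180)])
for y in(.013,.0173,.021): print(y,"far rim top",proj(*E,[at(y+.008,.137)])[0].round(1),"near rim top",proj(*E,[at(y-.008,.137)])[0].round(1), "far rim bottom", proj(*E,[at(y+.008,.130)])[0].round(1))
```

```text
[(134, 176, 192, 198), (135, 176, 192, 198), (136, 176, 192, 197), (137, 176, 191, 198), (138, 176, 191, 198), (139, 176, 191, 198), (140, 175, 191, 198), (141, 176, 191, 197), (142, 176, 192, 198), (143, 174, 191, 197), (144, 175, 191, 197), (145, 175, 192, 198), (146, 162, 190, 182), (147, 159, 190, 184), (148, 160, 191, 184), (149, 161, 190, 185), (150, 161, 191, 185), (151, 160, 191, 185), (152, 161, 191, 183), (153, 162, 190, 181), (154, 156, 191, 177), (155, 132, 192, 176), (156, 121, 187, 176), (157, 121, 178, 178), (158, 113, 113, 182), (159, 85, 92, 88), (160, 85, 80, 114), (161, 96, 98, 111), (162, 98, 100, 111), (163, 98, 99, 98), (164, 97, 99, 96), (165, 97, 99, 96), (166, 98, 99, 96), (167, 97, 100, 96), (168, 97, 99, 96), (169, 97, 99, 95), (170, 96, 99, 95), (171, 97, 99, 94), (172, 95, 98, 100), (173, 117, 102, 103), (174, 147, 102, 107), (175, 148, 143, 107), (176, 152, 150, 104), (177, 165, 186, 133), (178, 166, 188, 193), (179, 166, 187, 194)]
0.013 far rim top [259.  149.8] near rim top [259.  163.5] far rim bottom [259.  149.1]
0.0173 far rim top [259.  146.1] near rim top [259.  159.8] far rim bottom [259.  145.4]
0.021 far rim top [259.  142.8] near rim top [259.  156.7] far rim bottom [258.9 142.2]
```

Run:
```python
import pickle,cv2
E,im=pickle.load(open("c.pkl","rb"))
cv2.imwrite("pics/p1.png",cv2.resize(im[125:240,205:315],(660,690)[:2],interpolation=cv2.INTER_CUBIC)[:600,:,::-1])
```

```text
(no output)
```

View pics/p1.png

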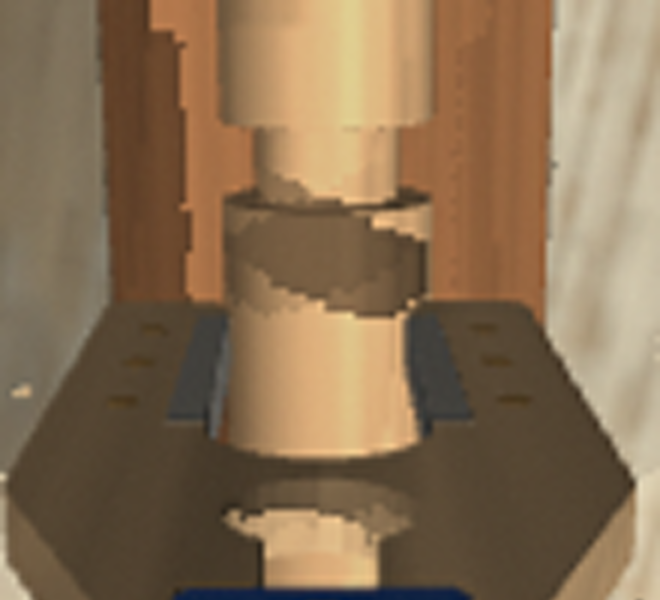

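Rims at rows 145.5 and 160 put the groove at y ≈ +0.0174. The gauge sits about 0.8 mm towards +y in the fingers. Lowering gently, with force stops.

Run:
```python
from cr import *
y=.0166
bot.move_linear(at(y,.312),.06); st("over")
for z,v in((.284,.03),(.255,.05),(.215,.05),(.199,.03)):
    h=bot.move_linear(at(y,z),v,until_force=6); st((z,h))
    if h: break
```

```text
over [0.5415 0.1689 0.312 ] F [-0.78  0.57 -1.11] M [-0.01  0.01  0.02] w 0.342 ff 46.3 12.45
(0.284, False) [0.5417 0.1687 0.2842] F [-0.22  0.4  -1.87] M [ 0.05  0.04 -0.09] w 0.346 ff 46.3 13.53
(0.255, False) [0.5415 0.1686 0.255 ] F [ 1.27  0.28 -1.79] M [ 0.   -0.    0.03] w 0.347 ff 46.3 14.27
(0.215, False) [0.5416 0.1686 0.2152] F [ 0.41 -0.64 -1.1 ] M [ 0.02 -0.02  0.  ] w 0.344 ff 46.3 15.22
(0.199, False) [0.5416 0.1686 0.199 ] F [ 0.08  0.21 -1.33] M [-0.04  0.02  0.04] w 0.347 ff 46.3 15.9
```

Run:
```python
from cr import *
h=bot.move_linear(at(.0166,.186),.015,until_force=5); st(h)
E=T_w2c("wrist"); im=bot.camera("wrist"); cv2.imwrite("pics/h0.png",im[:,:,::-1])
```

```text
True [0.5419 0.1687 0.1935] F [-0.69 -1.    4.64] M [ 0.05 -0.06  0.03] w 0.343 ff 47.1 16.41
```

View pics/h0.png

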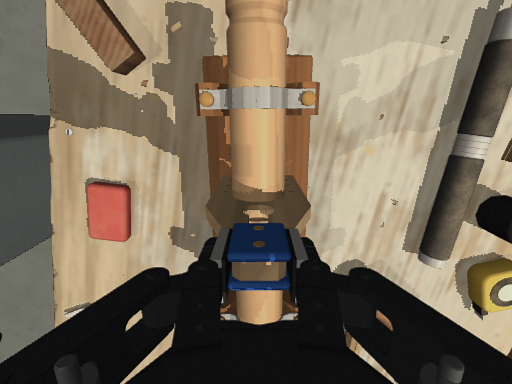

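Contact came at TCP z = 0.1935 (predicted 0.193), and the picture shows the gauge astride the groove with its roof on the spindle. It is home. Releasing.

Run:
```python
from cr import *
bot.set_gripper(.5); bot.wait(.3); bot.set_gripper(.9); st("open")
p=np.array(bot.read_position()); bot.move_linear([p[0],p[1],.31],.1); bot.wait(.5); st("up")
E=T_w2c("wrist"); im=bot.camera("wrist"); cv2.imwrite("pics/e0.png",im[:,:,::-1])
print(bot.search_frame("wrist","blue_gauge")[:1]); f=lambda P:proj(*E,P).round(1).tolist()
print("handle top corners exp",f([at(.0174+a,.2258,b) for a in(.01,-.01) for b in(-.015,.015)]))
bot.camera("side"); print(bot.search_frame("side","yellow_gauge")[:1],bot.search_frame("side","blue_gauge")[:1])
```

```text
open [0.541  0.1685 0.1926] F [0.91 0.14 0.37] M [-0.01  0.02  0.06] w 0.899 ff 0.0 17.48
up [0.541  0.1685 0.31  ] F [ 0.07 -0.7   0.59] M [-0.01 -0.02 -0.01] w 0.9 ff 0.0 19.3
[{'bbox': [225.5, 159.2, 68.5, 47.3], 'confidence': 0.86}]
handle top corners exp [[241.9, 189.1], [276.7, 189.1], [242.3, 210.9], [276.2, 210.9]]
[{'bbox': [333.0, 189.0, 22.9, 81.9], 'confidence': 0.93}] [{'bbox': [238.0, 148.2, 20.8, 62.9], 'confidence': 0.79}]
```

View pics/e0.png

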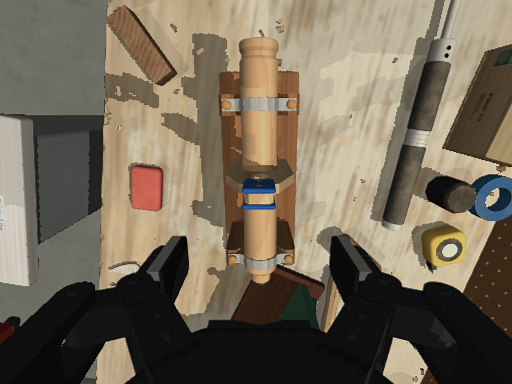

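The gauge hangs upright in the groove, with its handle at columns 243–276 and rows 179–210, as expected. The fingers are clear and the yellow gauge has not moved. Handing in.

```bash
python3 -c "
from cell import bot
print(bot.close_job())"
```

```text
the job is handed in; nothing more can be done
None
```

The blue gauge was lifted and drawn off its stud without forcing, lowered over the sizing groove until home, and left hanging upright with the robot clear; the yellow gauge stayed on its stud and the job is handed in, with no verdict returned.

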